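# Brake the coasting flywheel and lock it

### The job

The flywheel of the motor test stand is still coasting. Slow it with light finger touches so that it comes to rest with the notch in its rim facing the lock bolt's slot, and take your hand off it; do not park it far from the slot (a hand's breadth or more) and push it round, and do not use the bolt as a brake. Then squeeze the two side buttons of the bolt's grip together, slide the bolt fully home into the notch and let go, leaving the things on the bench where they are.

Things in the scene. Friction and masses are not known exactly. Their poses are not given: they have to be found in the camera images.
- stand: the fixed motor test stand. Origin: on the bench under the flywheel's vertical axis; z up. Base plate 12 mm thick, local x -205 to +130 mm, y -120 to +120 mm. The grey lock bracket stands at local x -190 to -125 mm, y -35 to +35 mm, its fixed parts up to 95 mm high; the bolt slides along local +x, towards the axis
- flywheel (a joint): flywheel angle (rad), counter-clockwise from above, growing as it coasts; the notch faces the bolt at whole multiples of 2 pi (but the value stays 0 during the first second, while the starter sets it going). Coasts at about 2.3 to 4.5 rad/s and loses only some 0.06 rad/s per second. Inertia about 0.012 kg m2: a 1 N finger press near the rim takes off some 5 rad/s per second
- face (a point): centre of the flywheel's top face, 90 mm above the bench, on its vertical axis; turns with the wheel. The wheel is a flat steel disc of about 2 kg, radius 110 mm, 20 mm thick, with a hub cap 44 mm across standing 6 mm proud in the middle. Its bearing holds it still only weakly
- notch (a point): point on the top face in the middle of the notch, 105 mm from the axis; turns with the wheel. The notch is 20 mm wide, cut 25 mm deep from the rim, right through the 20 mm thickness
- slot (a point): fixed point 105 mm from the axis at the height of the top face, in line with the bolt and the 12 mm slot between the bracket's two cheeks: where the notch point must stop
- bolt (a joint): travel of the lock bolt (m): 0 drawn back (start), 0.026 fully home in the notch. Bolt 8 mm thick, tapered nose, axis 80 mm above the bench; its nose reaches the rim at 0.008. Blocked after 1 mm unless both side buttons are squeezed in by 3 mm or more each; then it slides against about 2 N of friction and stays where left; at the end the buttons spring out and latch it
- bolt_grip (a point): middle of the bolt's grip block, between its buttons, 120 mm above the bench, 160 mm from the wheel axis at the start; moves with the bolt. Block 24 mm along the slide, top at 134 mm. Buttons: plates 20 mm along the slide, 106 to 134 mm above the bench, on the sides facing the stand's +y and -y; 48 mm across both, 38 mm squeezed fully (travel 5 mm, 6.5 N each)
- circuit_card: bystander: green circuit card with relays, 100 x 150 mm, 20 mm high, lying loose; origin in the middle of its underside
- screwdriver: bystander: red-handled screwdriver lying loose on the bench; origin in the middle of its underside
- screw_jar: bystander: small glass jar with white cap, 50 mm across, 70 mm high; origin in the middle of its underside

How it is judged (in metres and radians):
On the way:
1. the flywheel stands still with its notch at the slot, untouched by the robot, the bolt still drawn back (horizontal distance between notch and slot below 0.0055 m and velocity of joint flywheel between -0.03 and 0.03 rad/s and value of joint flywheel above 3 rad and contact force between each of the arm, the fingers and flywheel below 0.05 N and value of joint bolt below 0.004 m), for 0.5 s.
At the end, for the whole second after the job is handed in: the bolt is home (at least 23.5 of its 26 mm) in the notch of the standing flywheel (notch point within 7.5 mm of the slot point), everything let go (value of joint bolt above 0.0235 m and horizontal distance between notch and slot below 0.0075 m and velocity of joint flywheel between -0.05 and 0.05 rad/s); the robot touches nothing.
It fails at once if the flywheel brought to a standstill with its notch more than 100 mm from the slot (value of joint flywheel above 3 rad and velocity of joint flywheel below 0.02 rad/s and horizontal distance between notch and slot above 0.1 m).
It fails at once if the bolt pushed forward while the notch is not in front of it (value of joint bolt above 0.006 m and horizontal distance between notch and slot above 0.012 m).
It fails at once if the flywheel pressed hard, with more than 40 N (contact force between the fingers and flywheel above 40 N).
It fails at once if a bystander moved by more than 30 mm (distance of any of circuit_card, screwdriver, screw_jar from where it was at the start of the episode above 0.03 m).
It also fails if it takes over 69 s, if anything falls off the work surface, if the arm or the gripper's body presses on something with over 40 N, if the wrist force passes 120 N, or if a joint passes its speed limit or range.

### The arm

A 7-joint arm with a two-finger parallel gripper is mounted at the origin on the work surface. World frame = base frame: x ahead of the robot, y to its left, z up, the work surface at z = 0. Lengths are in m, angles in degrees, forces in N, time in s.
With the tool pointing down it reaches from about 0.35 to 0.9 m from the base axis. Payload 19.9 kg.
Tool frame: the origin (TCP) lies on the centre line of the jaws, within the pads' length; the fingertips stand 25 mm ahead of it and the grasp point (between the pads) lies 6 mm ahead of it (env.finger_overhang is the distance from the TCP to the fingertips, in m); z points along the fingers, y is the direction in which the jaws open and shut (so a half turn about z gives the same grasp; the last joint's range is limited). The gripper opens to 94 mm and grips with 3 to 60 N. Pads are 16 mm wide; open, the fingers measure 119 mm over their backs; the gripper's body (75 mm by 177 mm) begins 78 mm behind the grasp point.
Start: joints at [-71.763, 23.915, -0.59, 92.452, 0.269, 63.638, -3.037], TCP at [0.22, 0.585, 0.201] pointing down, gripper open.
Joint ranges: [-161.28, 161.28], [-22.2, 115.67], [-73.04, 71.86], [3.21, 147.25], [-68.34, 248.33], [10.77, 114.83], [-161.83, 161.83]. Speed limits (degrees/s): [108.29, 108.29, 136.94, 136.94, 172.46, 172.46, 172.46].

### API

Orientations are given as [roll, pitch, yaw] about the fixed x, y, z axes, in that order (R = Rz(yaw) Ry(pitch) Rx(roll)).
In Python, from plant import env gives the robot as it stands. The module is installed in compiled form; this text tells all that it offers.
- The arm moves only by the tool apply_moves, never from a script. Its argument "motion" is one flat list of numbers, 7 for each row, row after row: the turn, a rotation vector about the tool's x, y, z in rad, then the shift along the tool's x, y, z in mm, then the opening, from 0 (shut) to 1 (fully open). A call has 1 to 5 rows; each row is the pose to reach, as a shift and turn from the pose measured when the call began, along the tool's axes at that moment; what a row does not reach only later rows make up. A row lasts 1/10 s, in which the tool goes at most 50 mm and 8.59 degrees, less where a joint would pass 70% of its speed; a pose out of reach is approached as far as the arm can. A call with a gripper value outside its range is refused whole. The fingers move at their own pace and stop on an object; "squeeze" is the grip in N (left out, the last holds). Time passes only in rows, so rows that repeat a pose let the fingers close. It gives the time, the measured TCP pose, the force and the opening at its end, in the units of the state.
- env.state(): the state, without advancing time (a new reading comes with each control period).
- env.capture(name): name is "scene" or "top" or "wrist"; returns the picture (480x640x3 uint8, blue, green, red); there is no depth.
- env.camera_info(name): a dict with "fx", "fy", "cx", "cy" (pixels), "k1" (the pictures are not rectified: a ray, as slopes to the right and down, at radius r is drawn at 1 + k1 r^2 times it, then the intrinsics apply), "R" (3x3) and "t" (3): a world point X has camera coordinates R X + t; the wrist camera has in their place "hand_eye" (4x4, takes a point from camera to tool coordinates, whose origin is the TCP and whose axes are the flange's). Camera axes: x right, y down, z forward; pixel columns grow to the right and rows downward; lengths in m; the calibration is good to about 2 mm. A picture is of the moment at which its call begins: read the wrist's pose just before it. camera_info takes no time and is no camera call.
- env.sign_off(): hands the job in, once; it reports no verdict.
Trained networks look in the newest picture that a camera, given by its name, has taken for a name from the list of things; names that differ only in an ending like _2 or _b are one class to them, and where a whole thing is asked for, a point or a joint stands for the part that bears it (a point fixed in the world has none). Each returns a list of dicts, best first, with "conf" (0 to 1); they miss things now and then, are a little off and sometimes report something else, mostly with a low value. They report only what shows in the picture. A call takes as long as a camera call.
- env.boxes_of(label, camera): "point" ([column, row] in pixels, amid what is visible of it).
- env.silhouettes(label, camera): "mask" (480x640 bool, what is visible of it) and "point" ([column, row] in pixels, amid what is visible of it).
The state is a dict: "t": time; "joints": joint angles; "qvel": joint speeds; "tau": joint torques, N m; "ee_pos": TCP position; "tool_rot": TCP orientation; "force": force on the tool from outside, world axes, zero at the start; "torque": the same for the moment, N m; "gripper_width": finger opening in m.
Only numpy, scipy, OpenCV 4.12 (cv2) and the standard library are available. Lean on these libraries where they do the work, as an engineer would, in place of code of your own. Each camera call takes 0.05 s, during which the arm holds its last target. There are 200 camera calls.

## Working session

There is one attempt and no reset: what is moved stays moved. The work goes in short steps, Python scripts to look and compute and a tool call to move; the robot and the scene stay as the last step left them, time stands still between calls to the robot, and variables do not carry over. Pictures are saved under pics/ and viewed, about 8 in all and at most 12, crops included, and the job is handed in when it is done.

Besides the shell and the picture viewer there is one more tool, called after "Request:" as name(argument=value, ...) on one line, values as JSON. apply_moves: Moves the arm, as the interface text tells. Its arguments: {"type":"object","properties":{"motion":{"type":"array","items":{"type":"number"}},"squeeze":{"type":"number"}},"required":["motion"]}

```bash
mkdir -p pics; cat > h.py <<'E'
import numpy as np, cv2
from plant import env
def K(n):
    c=env.camera_info(n); return c
def ray(n,p,st=None):
    c=env.camera_info(n)
    d=np.array([(p[0]-c['cx'])/c['fx'],(p[1]-c['cy'])/c['fy']]); u=d.copy()
    for _ in range(20): u=d/(1+c['k1']*(u@u))
    v=np.array([u[0],u[1],1.])
    R=np.array(c['R']);t=np.array(c['t'])
    return -R.T@t, R.T@v
def onz(n,p,z):
    o,v=ray(n,p); return o+v*(z-o[2])/v[2]
def proj(n,X):
    c=env.camera_info(n); x=np.array(c['R'])@X+np.array(c['t']); u=x[:2]/x[2]; u=u*(1+c['k1']*(u@u))
    return np.array([c['fx']*u[0]+c['cx'],c['fy']*u[1]+c['cy']])
E
python3 - <<'E'
from h import *
s=env.state(); print({k:np.round(v,3).tolist() for k,v in s.items()})
for n in ("scene","top"):
    im=env.capture(n); cv2.imwrite(f"pics/{n}0.png",im)
    for l in ("flywheel","face","notch","bolt","bolt_grip","stand","circuit_card","screwdriver","screw_jar"):
        r=env.boxes_of(l,n)
        print(n,l,[(np.round(q['point'],1).tolist(),round(q['conf'],2)) for q in r[:2]])
    c=env.camera_info(n); print(n,c)
print(env.state()['t'])
E
```

```text
{'t': 0.0, 'joints': [-71.762, 23.948, -0.59, 92.483, 0.268, 63.638, -3.036], 'qvel': [-0.078, 0.076, 0.021, 0.058, -0.007, -0.008, 0.054], 'tau': [-0.0, -85.124, 0.639, -42.6, -0.049, 0.018, 0.0], 'ee_pos': [0.22, 0.585, 0.201], 'tool_rot': [-179.932, 0.004, 159.385], 'force': [0.122, -0.293, -0.573], 'torque': [-0.026, -0.016, 0.027], 'gripper_width': 0.094}
scene flywheel [([339.6, 226.3], 0.74), ([300.6, 181.6], 0.21)]
scene face [([342.4, 230.8], 0.88), ([301.4, 182.8], 0.38)]
scene notch [([341.3, 228.4], 0.75), ([352.6, 142.5], 0.46)]
scene bolt [([301.2, 182.1], 0.63)]
scene bolt_grip [([301.4, 182.1], 0.64)]
scene stand [([331.2, 234.4], 0.61)]
scene circuit_card [([352.2, 143.4], 0.71)]
scene screwdriver [([198.3, 380.4], 0.73), ([338.7, 228.8], 0.66)]
scene screw_jar []
scene {'fx': 461.549217482657, 'fy': 461.549217482657, 'cx': 316.33000499850993, 'cy': 237.2962333370293, 'k1': -0.12361688156963002, 'R': array([[ 0.8817702 ,  0.47166518, -0.00364486],
       [ 0.39542769, -0.74341393, -0.53941883],
       [-0.25713472,  0.47420217, -0.84202972]]), 't': array([-0.51390623, -0.18028239,  1.37478319])}
top flywheel [([277.0, 229.7], 0.8), ([123.3, 291.8], 0.42)]
top face []
top notch [([278.7, 226.8], 0.87), ([251.9, 298.4], 0.28)]
top bolt [([493.1, 279.2], 0.71), ([251.4, 294.8], 0.68)]
top bolt_grip [([247.8, 297.7], 0.85)]
top stand [([274.7, 248.9], 0.58)]
top circuit_card []
top screwdriver [([493.4, 277.9], 0.77)]
top screw_jar [([144.8, 186.6], 0.9)]
top {'fx': 436.22948340989603, 'fy': 436.22948340989603, 'cx': 320.09220443426176, 'cy': 242.1348941117359, 'k1': 0.031385507784446084, 'R': array([[-0.02461724, -0.99969005,  0.00371529],
       [-0.99431658,  0.02409952, -0.10370033],
       [ 0.10357865, -0.00624699, -0.99460165]]), 't': array([-0.00953307,  0.59264949,  0.97343661])}
1.0
```

View pics/top0.png

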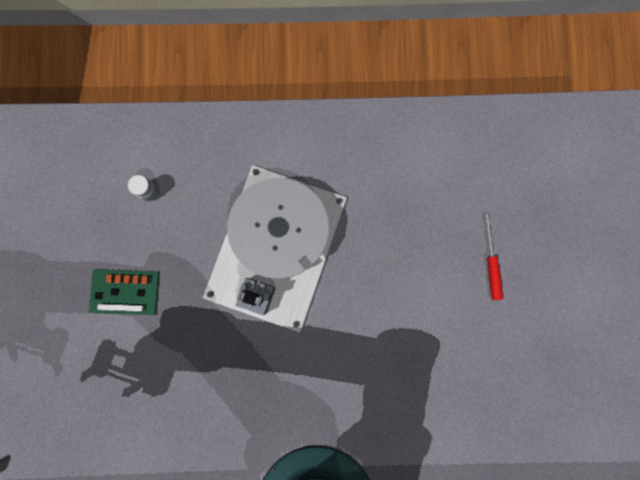

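View pics/scene0.png

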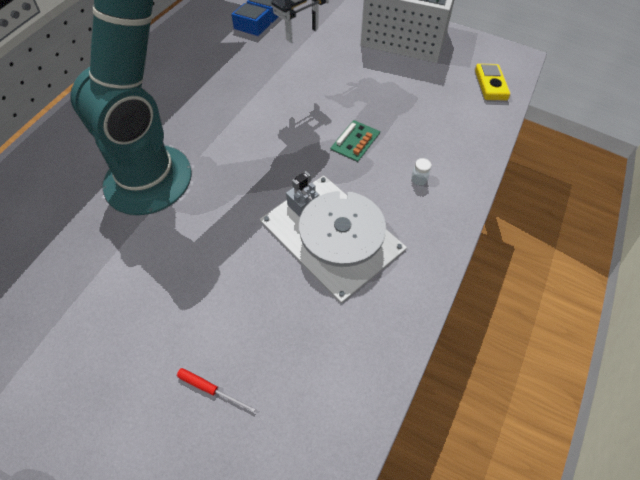

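The top view shows the disc centre at about (278,227), the notch at (308,262), the bolt at (252,295) and the card, jar and screwdriver well clear. The scene view agrees, with the bracket at (303,190). Next I fit the stand pose from both images.

```bash
python3 - <<'E'
import cv2,numpy as np
a=cv2.imread('pics/top0.png')[150:340,190:360]; b=cv2.imread('pics/scene0.png')[165:305,255:415]
a=cv2.resize(a,None,fx=3,fy=3,interpolation=cv2.INTER_CUBIC)[:600]; b=cv2.resize(b,None,fx=1.75,fy=1.75,interpolation=cv2.INTER_CUBIC)
o=np.zeros((600,800,3),np.uint8); o[:a.shape[0],:510]=a; o[:b.shape[0],515:515+b.shape[1]]=b; cv2.imwrite('pics/crop.png',o)
E
```

```text
(no output)
```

View pics/crop.png

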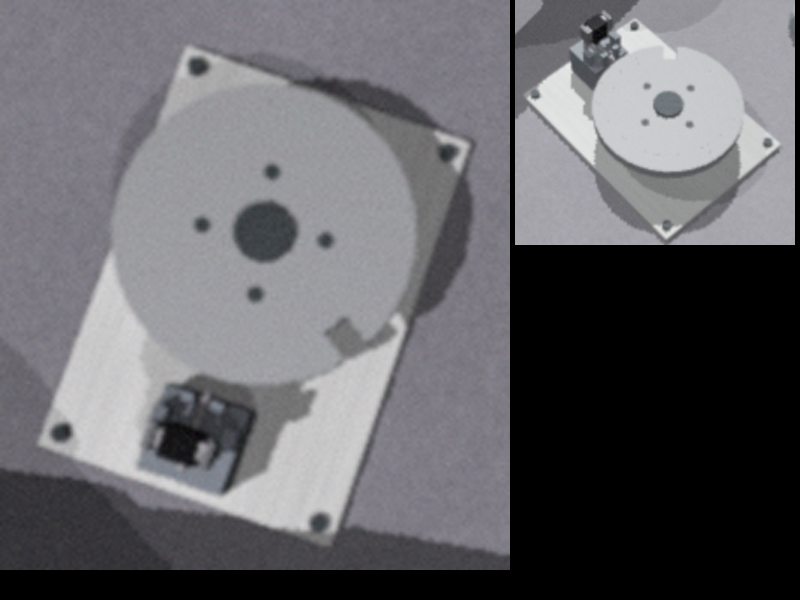

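```bash
cat >> h.py <<'E'
def fitpose():
    from scipy.optimize import least_squares
    T=lambda p:np.array(p)/3+[190,150]
    S=lambda p:(np.array(p)-[515,0])/1.75+[255,165]
    # stand x from bracket to wheel; y = left of it
    L=dict(A=(.130,.120,.012),B=(.130,-.120,.012),C=(-.205,-.120,.012),D=(-.205,.120,.012),H=(0,0,.096))
    t=dict(A=(187,46),B=(472,142),C=(332,545),D=(38,444),H=(266,232)); s=dict(A=(780,147),B=(665,241),C=(525,97),H=(668,104))
    def W(p,l):
        c,si=np.cos(p[2]),np.sin(p[2]); return np.array([p[0]+c*l[0]-si*l[1],p[1]+si*l[0]+c*l[1],l[2]])
    def f(p,use='ts'):
        r=[]
        if 't' in use: r+=[proj('top',W(p,L[k]))-T(v) for k,v in t.items()]
        if 's' in use: r+=[proj('scene',W(p,L[k]))-S(v) for k,v in s.items()]
        return np.array(r).ravel()
    return [(u,least_squares(f,[.55,0,0],args=(u,))) for u in ('ts','t','s')]
E
python3 - <<'E'
from h import *
for u,r in fitpose(): print(u,r.x,np.degrees(r.x[2]),np.round(r.fun,1))
E
```

```text
ts [ 0.62201206  0.0647344  -0.3598832 ] -20.61978825708432 [ 0.6 -1.6  0.8 -0.9  0.4  0.5  0.2 -0.5  0.1 -1.1  0.3 -1.8  0.  -0.8
 -2.2 -1.8 -0.5 -0.7]
t [ 0.62046391  0.0658136  -0.35764812] -20.491727742396357 [ 0.  -0.9  0.3 -0.4  0.2  1.1 -0.1  0.4 -0.4 -0.3]
s [ 0.62510059  0.06230171 -0.36704039] -21.029865115956 [ 1.  -0.2  0.2  0.5 -1.5 -1.2  0.2  0.5]
```

Request:
apply_moves(motion=[0,0,0,-180,-90,0,0,0,0,0,-360,-180,0,0,0,0,0,-558,-279,20,0,0,0,0,-558,-279,41,0,0,0,0,-558,-279,41,0], squeeze=20)

```text
t: 1.5
ee_pos: [0.3908, 0.4003, 0.1912]
tool_rot: [180.0, 0.0, 159.4]
force: [-0.1, 1.1, -0.4]
gripper_width: 0.0575
```

Request:
apply_moves(motion=[0,0,0,-330,-165,30,0,0,0,0,-330,-165,30,0,0,0,0,-330,-165,30,0,0,0,0,-330,-165,30,0,0,0,0,-330,-165,30,0])

```text
t: 2.0
ee_pos: [0.5602, 0.2174, 0.171]
tool_rot: [179.9, 0.0, 159.4]
force: [0.4, 1.3, 0.6]
gripper_width: 0.0175
```

Request:
apply_moves(motion=[0,0,0,-45,-22,10,0,0,0,0,-90,-45,25,0,0,0,0,-110,-55,41,0,0,0,0,-110,-55,41,0,0,0,0,-110,-55,41,0])

```text
t: 2.5
ee_pos: [0.6437, 0.127, 0.1295]
tool_rot: [180.0, -0.0, 159.4]
force: [-0.3, 0.8, -0.2]
gripper_width: 0.0005
```

```bash
cat >> h.py <<'E'
C0=np.array([.621,.065]); YAW=-.3585
def notch_prof(im,n,C=C0,zs=.09):
    g=cv2.GaussianBlur(cv2.cvtColor(im,cv2.COLOR_BGR2GRAY),(3,3),0).astype(np.float32)
    th=np.radians(np.arange(0,360,1.)); rs=np.arange(.090,.1041,.002)
    P=np.array([[proj(n,np.array([C[0]+r*np.cos(a+YAW),C[1]+r*np.sin(a+YAW),zs])) for r in rs] for a in th]).astype(np.float32)
    v=cv2.remap(g,P[...,0],P[...,1],cv2.INTER_LINEAR)
    return v.mean(1)
E
python3 - <<'E'
from h import *
fr=[]
for i in range(4): 
    t=env.state()['t']; im=env.capture('scene'); fr.append(notch_prof(im,'scene')); print(t)
cv2.imwrite('pics/s1.png',im)
F=np.array(fr); np.save('F.npy',F)
for f in F: print(np.round(f[::6]).astype(int).tolist())
s=env.state(); print(s['t'],s['ee_pos'],s['force'],s['gripper_width'])
E
```

```text
2.5
2.55
2.6
2.65
[133, 134, 133, 140, 181, 177, 120, 110, 109, 114, 131, 156, 192, 193, 195, 195, 176, 112, 124, 161, 147, 94, 107, 155, 194, 196, 196, 195, 200, 208, 211, 211, 213, 212, 212, 213, 213, 211, 213, 213, 213, 214, 214, 214, 213, 214, 214, 214, 154, 122, 128, 134, 134, 134, 134, 134, 134, 134, 134, 133]
[134, 133, 133, 141, 174, 182, 125, 109, 109, 112, 126, 155, 192, 193, 194, 195, 182, 115, 129, 164, 145, 99, 117, 167, 194, 196, 196, 196, 200, 208, 211, 212, 210, 212, 212, 212, 212, 214, 213, 213, 213, 213, 214, 214, 214, 214, 214, 214, 213, 212, 123, 120, 132, 134, 134, 133, 134, 134, 134, 134]
[134, 133, 133, 140, 176, 181, 123, 109, 109, 111, 127, 154, 191, 194, 194, 195, 184, 118, 130, 168, 146, 100, 122, 169, 195, 196, 196, 195, 200, 208, 212, 211, 212, 212, 210, 212, 213, 213, 213, 213, 213, 212, 213, 214, 214, 214, 213, 214, 214, 213, 154, 132, 120, 119, 133, 134, 134, 134, 134, 133]
[133, 134, 134, 141, 174, 182, 124, 109, 109, 112, 127, 152, 191, 193, 193, 195, 186, 118, 132, 167, 146, 98, 126, 170, 195, 196, 195, 196, 200, 207, 211, 212, 213, 212, 213, 212, 213, 213, 213, 213, 213, 213, 212, 214, 214, 214, 214, 214, 213, 213, 150, 134, 133, 128, 121, 113, 134, 134, 134, 134]
2.7 [0.64357773 0.12867494 0.13080716] [ 0.56505964  0.05336271 -0.82209904] 0.0005859590578417841
```

Request:
apply_moves(motion=[0,0,0,0,0,8,0,0,0,0,0,13,0,0,0,0,0,13,0])

```text
$.motion: bad value
```

```bash
cat > trk.py <<'E'
import sys
from h import *
N=int(sys.argv[1]) if len(sys.argv)>1 else 5
B=np.load('bg.npy') if __import__('os').path.exists('bg.npy') else np.load('F.npy')
ts=[];F=[];fz=[];z=[]
for i in range(N):
    s=env.state(); im=env.capture('scene'); ts.append(s['t']); F.append(notch_prof(im,'scene')); fz.append(s['force']); z.append(s['ee_pos'][2])
F=np.array(F); A=np.vstack([B,F]); np.save('bg.npy',A[-40:])
med=np.median(A,0); D=np.abs(F-med)
D=np.array([np.convolve(np.r_[d[-5:],d,d[:5]],np.ones(11)/11,'valid') for d in D])
D[:,55:150]=0   # hidden by the hand
an=[]
for t,d,f,zz in zip(ts,D,fz,z):
    k=int(d.argmax()); w=np.arange(k-9,k+10); ww=d[w%360]**2; a=(w*ww).sum()/ww.sum()
    an.append(a); print(round(t,2),'ang',round(a,1),'score',round(float(d.max()),1),'F',np.round(f,2),'z',round(zz,4))
E
python3 trk.py 8; python3 -c "from h import *;cv2.imwrite('pics/s2.png',env.capture('scene'))"
```

```text
2.7 ang 335.6 score 52.4 F [ 0.57  0.05 -0.82] z 0.1308
2.75 ang 344.3 score 61.9 F [-0.16  0.51 -0.33] z 0.1308
2.8 ang 355.1 score 29.5 F [-0.53 -0.55 -0.08] z 0.1307
2.85 ang 7.9 score 20.8 F [ 0.08 -0.26 -0.71] z 0.1306
2.9 ang 18.1 score 23.8 F [ 0.58 -0.03 -0.32] z 0.1305
2.95 ang 27.4 score 58.4 F [ 0.2  -0.81 -0.25] z 0.1304
3.0 ang 33.5 score 16.4 F [-0.49  0.23  0.3 ] z 0.1303
3.05 ang 42.0 score 41.7 F [ 0.29 -0.13  0.08] z 0.1302
```

Request:
apply_moves(motion=[0,0,0,0,0,8,0,0,0,0,0,0,13,0,0,0,0,0,0,13,0])

```text
t: 3.45
ee_pos: [0.6432, 0.1272, 0.1158]
tool_rot: [-180.0, -0.0, 159.4]
force: [-0.3, -0.2, 0.2]
gripper_width: 0.0005
```

```bash
python3 trk.py 8
```

```text
3.45 ang 25.7 score 38.6 F [-0.27 -0.2   0.22] z 0.1158
3.5 ang 25.7 score 36.1 F [-0.05 -0.24  0.7 ] z 0.1164
3.55 ang 25.5 score 35.3 F [ 0.21  1.05 -0.18] z 0.1168
3.6 ang 25.6 score 33.7 F [-0.06 -0.56  0.64] z 0.1171
3.65 ang 25.6 score 34.5 F [ 0.04 -0.28  1.06] z 0.1172
3.7 ang 176.3 score 95.7 F [0.44 0.33 0.04] z 0.1173
3.75 ang 186.5 score 105.6 F [-0.07 -0.31 -0.99] z 0.1173
3.8 ang 196.7 score 101.8 F [-0.67  0.61  0.31] z 0.1173
```

Request:
apply_moves(motion=[0,0,0,0,0,0.6,0,0,0,0,0,0,1.2,0,0,0,0,0,0,1.8,0,0,0,0,0,0,1.8,0])

```text
t: 4.25
ee_pos: [0.6438, 0.1273, 0.1153]
tool_rot: [179.9, 0.0, 159.4]
force: [0.3, 1.1, -0.2]
gripper_width: 0.0004
```

```bash
python3 trk.py 6
```

```text
4.25 ang 287.1 score 89.1 F [ 0.27  1.11 -0.19] z 0.1153
4.3 ang 295.5 score 61.3 F [-0.47  0.39  0.19] z 0.1154
4.35 ang 307.6 score 14.0 F [-0.09  0.62 -0.49] z 0.1154
4.4 ang 318.6 score 14.2 F [ 0.94  0.53 -0.21] z 0.1154
4.45 ang 329.8 score 18.4 F [ 1.07 -0.54 -0.73] z 0.1155
4.5 ang 337.3 score 63.4 F [ 0.55 -0.43  0.09] z 0.1155
```

Request:
apply_moves(motion=[0,0,0,0,0,0.4,0,0,0,0,0,0,0.8,0,0,0,0,0,0,0.8,0])

```text
t: 4.85
ee_pos: [0.6439, 0.1273, 0.1146]
tool_rot: [179.9, 0.0, 159.4]
force: [0.1, -0.2, -0.5]
gripper_width: 0.0005
```

```bash
python3 trk.py 12
```

```text
4.85 ang 42.8 score 41.7 F [ 0.1  -0.17 -0.47] z 0.1146
4.9 ang 50.9 score 27.7 F [-0.51  0.05  0.32] z 0.1146
4.95 ang 38.9 score 4.0 F [-0.54  0.12  0.86] z 0.1147
5.0 ang 38.6 score 4.4 F [0.31 0.75 0.  ] z 0.1147
5.05 ang 38.4 score 4.3 F [-0.5  -0.28  0.43] z 0.1147
5.1 ang 38.7 score 4.4 F [ 0.82 -0.24  0.06] z 0.1147
5.15 ang 38.4 score 4.3 F [ 0.23 -0.51 -0.68] z 0.1147
5.2 ang 38.8 score 4.1 F [0.04 0.1  0.08] z 0.1147
5.25 ang 38.6 score 4.5 F [-0.37  0.22  0.39] z 0.1147
5.3 ang 39.2 score 3.9 F [-0.42  0.7  -0.19] z 0.1147
5.35 ang 151.7 score 4.9 F [0.05 1.04 0.85] z 0.1147
5.4 ang 153.9 score 21.7 F [-0.73 -0.14 -0.57] z 0.1147
```

Request:
apply_moves(motion=[0,0,0,0,0,0.4,0,0,0,0,0,0,0.7,0,0,0,0,0,0,0.7,0])

```text
t: 5.75
ee_pos: [0.6439, 0.1273, 0.1139]
tool_rot: [179.9, 0.0, 159.4]
force: [-0.3, -0.6, 0.8]
gripper_width: 0.0001
```

```bash
python3 trk.py 5
```

```text
5.75 ang 221.7 score 83.1 F [-0.26 -0.57  0.76] z 0.1139
5.8 ang 231.2 score 80.7 F [-0.26 -0.08 -0.25] z 0.114
5.85 ang 240.0 score 65.8 F [-0.22  1.44  0.38] z 0.114
5.9 ang 251.1 score 80.7 F [0.76 0.21 0.01] z 0.114
5.95 ang 261.0 score 81.6 F [-0.75  0.73 -0.13] z 0.114
```

Request:
apply_moves(motion=[0,0,0,0,0,0.4,0,0,0,0,0,0,0.7,0,0,0,0,0,0,0.7,0])

```text
t: 6.3
ee_pos: [0.6439, 0.1273, 0.1132]
tool_rot: [179.9, 0.0, 159.4]
force: [-0.0, -0.5, 0.2]
gripper_width: 0.0004
```

```bash
python3 trk.py 5
```

```text
6.3 ang 332.5 score 27.2 F [-0.03 -0.54  0.17] z 0.1132
6.35 ang 339.4 score 65.1 F [-0.07  0.15 -0.38] z 0.1132
6.4 ang 348.7 score 54.3 F [ 0.63  0.51 -0.32] z 0.1133
6.45 ang 1.5 score 20.1 F [-0.83 -0.08 -0.04] z 0.1133
6.5 ang 11.5 score 23.1 F [ 0.27 -0.34  0.1 ] z 0.1133
```

Request:
apply_moves(motion=[0,0,0,0,0,0.5,0,0,0,0,0,0,0.9,0,0,0,0,0,0,0.9,0])

```text
t: 6.85
ee_pos: [0.6439, 0.1273, 0.1123]
tool_rot: [179.9, 0.0, 159.4]
force: [0.2, 0.3, -0.7]
gripper_width: 0.0004
```

```bash
python3 trk.py 3; python3 -c "
from h import *
print(env.finger_overhang, env.state()['t'])
cv2.imwrite('pics/s3.png',env.capture('scene')[120:320,220:450])"
```

```text
6.85 ang 33.7 score 5.2 F [ 0.19  0.26 -0.71] z 0.1123
6.9 ang 32.1 score 6.7 F [ 0.67  0.13 -0.46] z 0.1124
6.95 ang 34.6 score 5.2 F [-0.77  0.18  0.03] z 0.1124
0.025 7.0
```

```bash
python3 trk.py 10; python3 -c "
from h import *
im=env.capture('scene')[130:300,240:430]; cv2.imwrite('pics/s4.png',cv2.resize(im,None,fx=3.5,fy=3.5,interpolation=cv2.INTER_CUBIC))"
```

```text
7.05 ang 34.4 score 5.2 F [ 0.34 -0.58 -0.12] z 0.1124
7.1 ang 31.4 score 4.8 F [0.37 1.06 0.06] z 0.1124
7.15 ang 33.5 score 6.3 F [ 0.39 -0.96 -0.35] z 0.1124
7.2 ang 32.0 score 4.1 F [-0.48 -0.19  0.29] z 0.1124
7.25 ang 153.2 score 18.3 F [-0.41  1.06  0.31] z 0.1125
7.3 ang 158.1 score 24.9 F [-0.76  0.01  0.25] z 0.1124
7.35 ang 166.5 score 26.4 F [-0.01 -0.04 -0.37] z 0.1124
7.4 ang 179.6 score 108.3 F [ 0.04  0.06 -0.09] z 0.1124
7.45 ang 189.1 score 105.7 F [-0.23  0.71 -0.15] z 0.1124
7.5 ang 198.6 score 102.9 F [ 0.46 -0.53 -0.6 ] z 0.1124
```

View pics/s4.png

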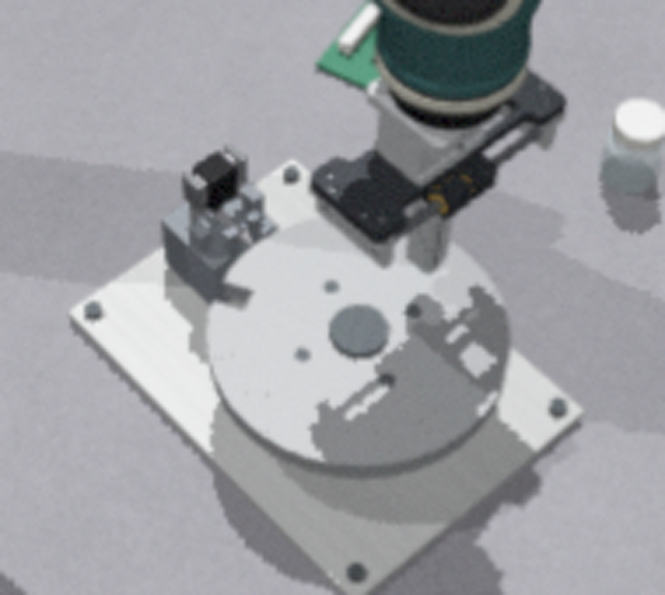

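The finger is visibly just over the face but not yet dragging. I'll time each further lowering to hit when the notch nears the slot.

Request:
apply_moves(motion=[0,0,0,0,0,0,0,0,0,0,0,0,0,0,0,0,0,0,0,0,0,0,0,0,0,0,0,0,0,0,0,0,0,0,0])

```text
t: 8.1
ee_pos: [0.6439, 0.1273, 0.1124]
tool_rot: [179.9, 0.0, 159.4]
force: [-0.2, -0.7, -0.3]
gripper_width: 0.0005
```

Request:
apply_moves(motion=[0,0,0,0,0,0,0,0,0,0,0,0,0,0,0,0,0,0,0,0,0,0,0,0,0,0,0,0,0,0,0,0,0,0,0])

```text
t: 8.6
ee_pos: [0.6439, 0.1273, 0.1124]
tool_rot: [179.9, 0.0, 159.4]
force: [-0.2, -0.2, 0.2]
gripper_width: 0.0007
```

Request:
apply_moves(motion=[0,0,0,0,0,0,0,0,0,0,0,0,0,0,0,0,0,0,0,0,0,0,0,0,0,0,0.6,0,0,0,0,0,0,1.0,0])

```text
t: 9.1
ee_pos: [0.6439, 0.1273, 0.1113]
tool_rot: [179.9, 0.0, 159.4]
force: [-0.8, 0.5, 0.3]
gripper_width: 0.0003
```

```bash
python3 trk.py 5
```

```text
9.1 ang 151.2 score 5.7 F [-0.81  0.52  0.26] z 0.1113
9.15 ang 152.7 score 6.2 F [0.19 0.31 0.61] z 0.1113
9.2 ang 154.3 score 24.3 F [ 1.06 -0.14  0.16] z 0.1113
9.25 ang 162.0 score 26.7 F [ 0.09  0.61 -0.28] z 0.1113
9.3 ang 174.3 score 66.2 F [-0.05  0.68 -0.34] z 0.1114
```

```bash
python3 - <<'E'
from h import *
for X in [(.6439,.1273,.0863),(.6439,.1273,.09),(.6439,.1273,.1),(.621,.065,.096)]:
    for n in('scene','top'): print(n,X,np.round(proj(n,np.array(X)),1))
im=env.capture('top'); cv2.imwrite('pics/t5.png',cv2.resize(im[150:340,190:360],None,fx=3,fy=3))
E
```

```text
scene (0.6439, 0.1273, 0.0863) [360.1 211.6]
top (0.6439, 0.1273, 0.0863) [250.3 217.6]
scene (0.6439, 0.1273, 0.09) [360.2 210.7]
top (0.6439, 0.1273, 0.09) [250.1 217.4]
scene (0.6439, 0.1273, 0.1) [360.5 208.4]
top (0.6439, 0.1273, 0.1) [249.4 216.6]
scene (0.621, 0.065, 0.096) [341.7 223.5]
top (0.621, 0.065, 0.096) [278.7 226.7]
```

View pics/t5.png

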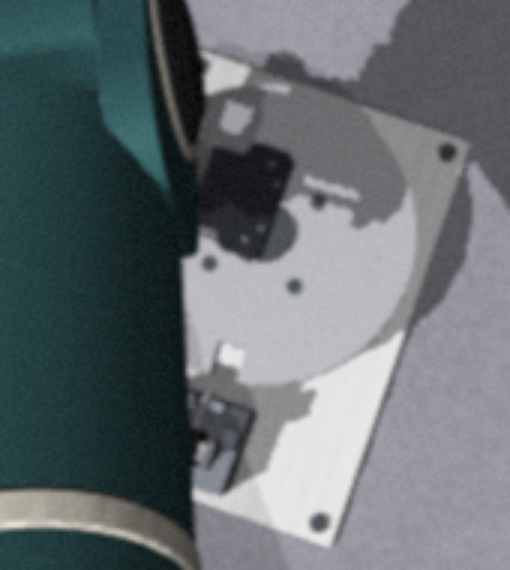

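Request:
apply_moves(motion=[0,0,0,0,0,0,0,0,0,0,0,0,0,0,0,0,0,0,0,0,0,0,0,0,0,0,0,0,0,0,0,0,0,0,0])

```text
t: 9.9
ee_pos: [0.644, 0.1273, 0.1114]
tool_rot: [179.9, 0.0, 159.4]
force: [0.6, 0.4, -0.0]
gripper_width: 0.0002
```

Request:
apply_moves(motion=[0,0,0,0,0,0,0,0,0,0,0,0,0,0,0,0,0,0,0,0,0,0,0,0,0,0,0,0,0,0,0,0,0,0,0])

```text
t: 10.4
ee_pos: [0.644, 0.1273, 0.1114]
tool_rot: [179.9, 0.0, 159.4]
force: [0.4, -0.6, 0.4]
gripper_width: 0.0005
```

Request:
apply_moves(motion=[0,0,0,0,0,0,0,0,0,0,0,0,0,0,0,0,0,0,0,0,0,0,0,0,0,0,0,0,0,0,0,0,0,0,0])

```text
t: 10.9
ee_pos: [0.644, 0.1273, 0.1114]
tool_rot: [179.9, 0.0, 159.4]
force: [-0.9, 0.4, 0.7]
gripper_width: 0.0005
```

Request:
apply_moves(motion=[0,0,0,0,0,0.8,0,0,0,0,0,0,1.6,0,0,0,0,0,0,2.4,0,0,0,0,0,0,3.0,0,0,0,0,0,0,1.0,0])

```text
t: 11.4
ee_pos: [0.6437, 0.1273, 0.1101]
tool_rot: [180.0, 0.0, 159.4]
force: [0.0, -0.1, -0.3]
gripper_width: 0.0001
```

```bash
python3 trk.py 5
```

```text
11.4 ang 193.0 score 104.8 F [ 0.   -0.08 -0.27] z 0.1101
11.45 ang 201.8 score 100.9 F [-0.06  0.3   0.78] z 0.1107
11.5 ang 210.3 score 94.1 F [-0.16  0.32  0.18] z 0.1107
11.55 ang 218.6 score 82.9 F [ 0.13  0.76 -0.64] z 0.1106
11.6 ang 227.5 score 82.1 F [-0.16 -0.51  0.53] z 0.1106
```

Request:
apply_moves(motion=[0,0,0,0,0,0,0,0,0,0,0,0,0,0,0,0,0,0,0,0,0,0,0,0,0,0,0,0,0,0,0,0,0,0,0])

```text
t: 12.15
ee_pos: [0.644, 0.1274, 0.1105]
tool_rot: [179.9, 0.1, 159.4]
force: [0.5, -0.2, -0.1]
gripper_width: 0.0003
```

Request:
apply_moves(motion=[0,0,0,0,0,0,0,0,0,0,0,0,0,0,0,0,0,0,0,0,0,0,0,0,0,0,0,0,0,0,0,0,0,0,0])

```text
t: 12.65
ee_pos: [0.644, 0.1273, 0.1105]
tool_rot: [179.9, 0.0, 159.4]
force: [0.4, -0.3, -0.3]
gripper_width: 0.0007
```

Request:
apply_moves(motion=[0,0,0,0,0,0,0,0,0,0,0,0,0,0,0,0,0,0,0,0,0,0,0,0,0,0,0,0])

```text
t: 13.05
ee_pos: [0.644, 0.1273, 0.1104]
tool_rot: [179.9, 0.0, 159.4]
force: [0.1, 0.5, 0.7]
gripper_width: 0.0
```

Request:
apply_moves(motion=[0,0,0,0,0,1.2,0,0,0,0,0,0,2.4,0,0,0,0,0,0,3.0,0,0,0,0,0,0,3.0,0,0,0,0,0,0,1.2,0])

```text
t: 13.55
ee_pos: [0.6439, 0.1273, 0.1091]
tool_rot: [179.9, 0.0, 159.4]
force: [0.3, 0.5, 0.3]
gripper_width: 0.0005
```

```bash
python3 trk.py 5
```

```text
13.55 ang 206.1 score 98.3 F [0.26 0.48 0.34] z 0.1091
13.6 ang 214.0 score 85.8 F [-0.33 -0.45  0.98] z 0.1096
13.65 ang 222.5 score 82.6 F [0.42 0.38 0.65] z 0.1096
13.7 ang 230.9 score 82.0 F [ 0.4  0.2 -0.1] z 0.1095
13.75 ang 238.2 score 64.4 F [-0.19 -0.38  0.  ] z 0.1094
```

Request:
apply_moves(motion=[0,0,0,0,0,0.8,0,0,0,0,0,0,1.6,0,0,0,0,0,0,1.6,0,0,0,0,0,0,1.6,0,0,0,0,0,0,1.6,0])

```text
t: 14.3
ee_pos: [0.644, 0.1274, 0.1077]
tool_rot: [179.9, 0.1, 159.4]
force: [-1.4, -0.1, 0.5]
gripper_width: 0.0002
```

Request:
apply_moves(motion=[0,0,0,0,0,0,0,0,0,0,0,0,0,0,0,0,0,0,0,0,0,0,0,0,0,0,0,0,0,0,0,0,0,0,0])

```text
t: 14.8
ee_pos: [0.644, 0.1273, 0.1078]
tool_rot: [179.9, 0.1, 159.4]
force: [-0.7, -0.1, 0.2]
gripper_width: 0.0004
```

Request:
apply_moves(motion=[0,0,0,0,0,0,0,0,0,0,0,0,0,0,0,0,0,0,0,0,0,0,0,0,0,0,0,0,0,0,0,0,0,0,0])

```text
t: 15.3
ee_pos: [0.644, 0.1274, 0.1078]
tool_rot: [179.9, 0.1, 159.4]
force: [-0.3, -0.0, 0.6]
gripper_width: 0.0006
```

Request:
apply_moves(motion=[0,0,0,0,0,1,0,0,0,0,0,0,2,0,0,0,0,0,0,3,0,0,0,0,0,0,4,0,0,0,0,0,0,2,0])

```text
t: 15.8
ee_pos: [0.6438, 0.1273, 0.1054]
tool_rot: [179.9, 0.0, 159.4]
force: [0.2, 0.3, -0.3]
gripper_width: 0.0007
```

```bash
python3 trk.py 5; python3 -c "
from h import *
im=env.capture('scene')[150:270,290:420]; cv2.imwrite('pics/s6.png',cv2.resize(im,None,fx=5,fy=5,interpolation=cv2.INTER_CUBIC))"
```

```text
15.8 ang 220.6 score 83.1 F [ 0.16  0.26 -0.27] z 0.1054
15.85 ang 228.9 score 82.6 F [-0.08 -0.38  0.15] z 0.106
15.9 ang 235.7 score 66.5 F [-0.1  -0.34  1.33] z 0.1061
15.95 ang 244.6 score 70.3 F [ 0.15 -0.87  0.47] z 0.106
16.0 ang 253.4 score 81.6 F [1.05 1.07 0.01] z 0.1059
```

View pics/s6.png

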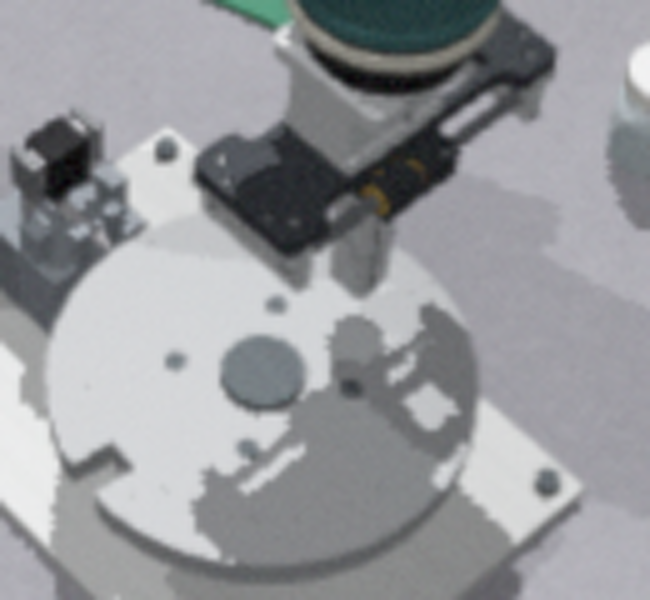

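Request:
apply_moves(motion=[0,0,0,0,0,0.8,0,0,0,0,0,0,1.6,0,0,0,0,0,0,1.6,0,0,0,0,0,0,1.6,0,0,0,0,0,0,1.6,0])

```text
t: 16.6
ee_pos: [0.6441, 0.1274, 0.1043]
tool_rot: [179.9, 0.1, 159.4]
force: [-1.2, -0.1, -0.2]
gripper_width: 0.0005
```

Request:
apply_moves(motion=[0,0,0,0,0,0,0,0,0,0,0,0,0,0,0,0,0,0,0,0,0,0,0,0,0,0,0,0,0,0,0,0,0,0,0])

```text
t: 17.1
ee_pos: [0.644, 0.1274, 0.1042]
tool_rot: [179.9, 0.1, 159.4]
force: [0.6, -0.9, 0.3]
gripper_width: 0.0004
```

Request:
apply_moves(motion=[0,0,0,0,0,0,0,0,0,0,0,0,0,0,0,0,0,0,0,0,0,0,0,0,0,0,0,0])

```text
t: 17.5
ee_pos: [0.6441, 0.1274, 0.1042]
tool_rot: [179.9, 0.1, 159.4]
force: [-0.4, 1.0, 0.4]
gripper_width: 0.0
```

Request:
apply_moves(motion=[0,0,0,0,0,1,0,0,0,0,0,0,2,0,0,0,0,0,0,3,0,0,0,0,0,0,4,0,0,0,0,0,0,2,0])

```text
t: 18.0
ee_pos: [0.6438, 0.1273, 0.1019]
tool_rot: [179.9, 0.0, 159.4]
force: [-0.0, 0.2, -0.5]
gripper_width: 0.0003
```

```bash
python3 trk.py 5
```

```text
18.0 ang 212.3 score 90.8 F [-0.03  0.21 -0.48] z 0.1019
18.05 ang 219.8 score 82.8 F [ 0.74 -0.45  0.68] z 0.1025
18.1 ang 227.6 score 84.6 F [1.09 0.24 0.2 ] z 0.1025
18.15 ang 234.4 score 68.4 F [-0.1  -0.02  0.05] z 0.1024
18.2 ang 242.5 score 69.4 F [-1.04 -0.56  0.85] z 0.1024
```

Request:
apply_moves(motion=[0,0,0,0,0,0.8,0,0,0,0,0,0,1.6,0,0,0,0,0,0,1.6,0,0,0,0,0,0,1.6,0,0,0,0,0,0,1.6,0])

```text
t: 18.75
ee_pos: [0.6441, 0.1274, 0.1007]
tool_rot: [179.9, 0.1, 159.4]
force: [0.5, -0.5, -0.8]
gripper_width: 0.0005
```

Request:
apply_moves(motion=[0,0,0,0,0,0,0,0,0,0,0,0,0,0,0,0,0,0,0,0,0,0,0,0,0,0,0,0,0,0,0,0,0,0,0])

```text
t: 19.25
ee_pos: [0.6441, 0.1274, 0.1007]
tool_rot: [179.9, 0.1, 159.4]
force: [0.1, -0.6, -0.1]
gripper_width: 0.0004
```

Request:
apply_moves(motion=[0,0,0,0,0,0,0,0,0,0,0,0,0,0,0,0,0,0,0,0,0,0,0,0,0,0,0,0,0,0,0,0,0,0,0])

```text
t: 19.75
ee_pos: [0.6441, 0.1274, 0.1008]
tool_rot: [179.9, 0.1, 159.4]
force: [0.3, 0.2, -0.6]
gripper_width: 0.0002
```

Request:
apply_moves(motion=[0,0,0,0,0,1,0,0,0,0,0,0,2,0,0,0,0,0,0,3,0,0,0,0,0,0,4,0,0,0,0,0,0,2,0])

```text
t: 20.25
ee_pos: [0.6439, 0.1273, 0.0984]
tool_rot: [179.9, 0.0, 159.4]
force: [-1.3, -0.6, 0.7]
gripper_width: 0.0004
```

```bash
python3 trk.py 5
```

```text
20.25 ang 196.4 score 100.4 F [-1.25 -0.59  0.7 ] z 0.0984
20.3 ang 203.8 score 99.9 F [0.08 0.45 0.25] z 0.099
20.35 ang 211.0 score 94.0 F [-0.4  -0.55 -0.41] z 0.099
20.4 ang 217.9 score 83.5 F [-0.2  -0.14  0.17] z 0.099
20.45 ang 225.5 score 83.9 F [-0.21  0.42  0.1 ] z 0.0989
```

Request:
apply_moves(motion=[0,0,0,0,0,0.8,0,0,0,0,0,0,1.6,0,0,0,0,0,0,1.6,0,0,0,0,0,0,1.6,0,0,0,0,0,0,1.6,0])

```text
t: 21.0
ee_pos: [0.6442, 0.1274, 0.0972]
tool_rot: [179.9, 0.1, 159.4]
force: [0.8, 0.0, -0.2]
gripper_width: 0.0004
```

Request:
apply_moves(motion=[0,0,0,0,0,0,0,0,0,0,0,0,0,0,0,0,0,0,0,0,0,0,0,0,0,0,0,0,0,0,0,0,0,0,0])

```text
t: 21.5
ee_pos: [0.6442, 0.1274, 0.0972]
tool_rot: [179.9, 0.1, 159.4]
force: [0.5, -0.0, 0.5]
gripper_width: 0.0006
```

Request:
apply_moves(motion=[0,0,0,0,0,0,0,0,0,0,0,0,0,0,0,0,0,0,0,0,0,0,0,0,0,0,0,0,0,0,0,0,0,0,0])

```text
t: 22.0
ee_pos: [0.6442, 0.1274, 0.0972]
tool_rot: [179.9, 0.1, 159.4]
force: [0.0, 1.0, 0.4]
gripper_width: 0.0004
```

Request:
apply_moves(motion=[0,0,0,0,0,0,0,0,0,0,0,0,0,0])

```text
t: 22.2
ee_pos: [0.6442, 0.1274, 0.0972]
tool_rot: [179.9, 0.1, 159.4]
force: [-0.3, -0.0, -0.1]
gripper_width: 0.0007
```

Request:
apply_moves(motion=[0,0,0,0,0,1,0,0,0,0,0,0,2,0,0,0,0,0,0,3,0,0,0,0,0,0,4,0,0,0,0,0,0,2,0])

```text
t: 22.7
ee_pos: [0.6439, 0.1273, 0.0948]
tool_rot: [179.9, 0.0, 159.4]
force: [-1.1, 0.4, -0.7]
gripper_width: 0.0004
```

```bash
python3 trk.py 5; python3 -c "
from h import *
im=env.capture('scene')[150:270,290:420]; cv2.imwrite('pics/s7.png',cv2.resize(im,None,fx=5,fy=5,interpolation=cv2.INTER_CUBIC))"
```

```text
22.7 ang 192.5 score 103.4 F [-1.12  0.41 -0.66] z 0.0948
22.75 ang 199.5 score 100.7 F [-0.61  0.21  0.19] z 0.0955
22.8 ang 206.4 score 96.4 F [ 0.32  0.32 -0.13] z 0.0955
22.85 ang 213.0 score 89.8 F [ 0.2  -0.34 -0.41] z 0.0955
22.9 ang 219.9 score 82.5 F [ 0.18 -0.92 -0.39] z 0.0953
```

View pics/s7.png

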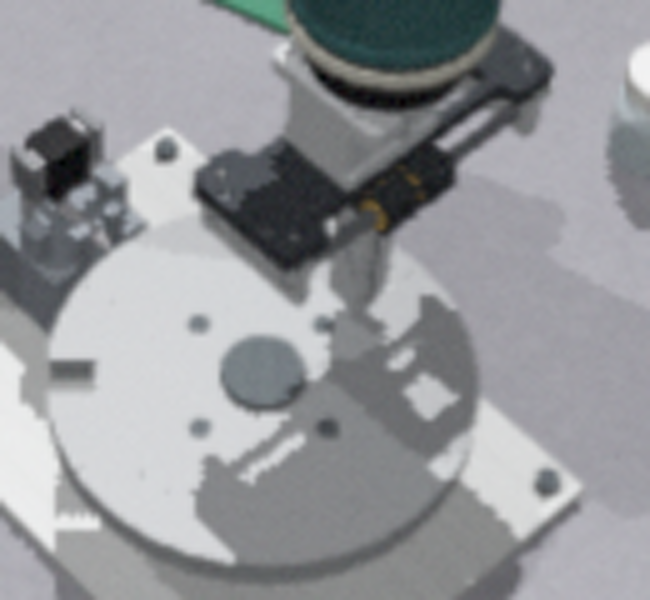

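```bash
python3 - <<'E'
from h import *
def tri(a,b):
    o1,v1=ray('top',a);o2,v2=ray('scene',b)
    M=np.array([v1,-v2]).T; l=np.linalg.lstsq(M,o2-o1,rcond=None)[0]; p=o1+l[0]*v1;q=o2+l[1]*v2
    return np.round((p+q)/2,4),np.round(np.linalg.norm(p-q),4)
T=lambda p:np.array(p)/3+[190,150]
S=lambda p:(np.array(p)-[515,0])/1.75+[255,165]
print('hub',tri(T((266,232)),S((668,104))))
for n,a,b in [('A',(187,46),(780,147)),('B',(472,142),(665,241)),('C',(332,545),(525,97))]: print(n,tri(T(a),S(b)))
# finger: s7 tip at crop (360,312)
p=np.array([360,312])/5+[290,150]
for z in (.07,.08,.09,.10,.11): print(z,onz('scene',p,z))
print(env.state()['ee_pos'])
E
```

```text
hub (array([0.6215, 0.0662, 0.0902]), np.float64(0.0024))
A (array([ 0.7862,  0.1349, -0.0023]), np.float64(0.0001))
B (array([ 0.701 , -0.0919,  0.004 ]), np.float64(0.0001))
C (array([0.3896, 0.0272, 0.0009]), np.float64(0.0043))
0.07 [0.64565022 0.13846042 0.07      ]
0.08 [0.64800017 0.1315608  0.08      ]
0.09 [0.65035013 0.12466119 0.09      ]
0.1 [0.65270008 0.11776157 0.1       ]
0.11 [0.65505004 0.11086196 0.11      ]
[0.64421532 0.12739347 0.09526879]
```

Request:
apply_moves(motion=[0,0,0,0,0,0.7,0,0,0,0,0,0,1.3,0,0,0,0,0,0,1.3,0,0,0,0,0,0,1.3,0,0,0,0,0,0,1.3,0])

```text
t: 23.5
ee_pos: [0.6442, 0.1274, 0.094]
tool_rot: [179.9, 0.1, 159.4]
force: [0.6, 0.1, 0.8]
gripper_width: 0.0
```

Request:
apply_moves(motion=[0,0,0,0,0,0,0,0,0,0,0,0,0,0,0,0,0,0,0,0,0,0,0,0,0,0,0,0,0,0,0,0,0,0,0])

```text
t: 24.0
ee_pos: [0.6442, 0.1274, 0.094]
tool_rot: [179.9, 0.1, 159.4]
force: [-0.2, -0.1, 0.0]
gripper_width: 0.0006
```

Request:
apply_moves(motion=[0,0,0,0,0,0,0,0,0,0,0,0,0,0,0,0,0,0,0,0,0,0,0,0,0,0,0,0,0,0,0,0,0,0,0])

```text
t: 24.5
ee_pos: [0.6442, 0.1274, 0.094]
tool_rot: [179.9, 0.1, 159.4]
force: [0.1, 0.8, 0.1]
gripper_width: 0.0003
```

Request:
apply_moves(motion=[0,0,0,0,0,0,0,0,0,0,0,0,0,0,0,0,0,0,0,0,0])

```text
t: 24.8
ee_pos: [0.6442, 0.1274, 0.094]
tool_rot: [179.9, 0.1, 159.4]
force: [0.4, 0.6, 0.1]
gripper_width: 0.0006
```

Request:
apply_moves(motion=[0,0,0,0,0,0.7,0,0,0,0,0,0,1.4,0,0,0,0,0,0,2.1,0,0,0,0,0,0,2.8,0,0,0,0,0,0,1.0,0])

```text
t: 25.3
ee_pos: [0.644, 0.1274, 0.0927]
tool_rot: [179.9, 0.1, 159.4]
force: [0.1, 0.3, 0.8]
gripper_width: 0.0001
```

```bash
python3 trk.py 5
```

```text
25.3 ang 189.7 score 104.6 F [0.12 0.32 0.82] z 0.0927
25.35 ang 196.3 score 103.0 F [0.01 0.02 0.22] z 0.0932
25.4 ang 202.9 score 99.6 F [ 0.87  0.32 -0.2 ] z 0.0932
25.45 ang 209.3 score 94.3 F [ 0.55  1.3  -0.28] z 0.0932
25.5 ang 215.3 score 82.6 F [ 0.85 -0.21  0.26] z 0.0931
```

Request:
apply_moves(motion=[0,0,0,0,0,0.7,0,0,0,0,0,0,1.5,0,0,0,0,0,0,1.5,0,0,0,0,0,0,1.5,0,0,0,0,0,0,1.5,0])

```text
t: 26.05
ee_pos: [0.6443, 0.1274, 0.0916]
tool_rot: [179.9, 0.1, 159.4]
force: [-0.3, -0.4, -0.4]
gripper_width: 0.0009
```

Request:
apply_moves(motion=[0,0,0,0,0,0,0,0,0,0,0,0,0,0,0,0,0,0,0,0,0,0,0,0,0,0,0,0,0,0,0,0,0,0,0])

```text
t: 26.55
ee_pos: [0.6442, 0.1274, 0.0915]
tool_rot: [179.9, 0.1, 159.4]
force: [0.1, -0.2, -0.2]
gripper_width: 0.0
```

Request:
apply_moves(motion=[0,0,0,0,0,0,0,0,0,0,0,0,0,0,0,0,0,0,0,0,0,0,0,0,0,0,0,0,0,0,0,0,0,0,0])

```text
t: 27.05
ee_pos: [0.6443, 0.1274, 0.0915]
tool_rot: [179.9, 0.1, 159.4]
force: [-0.5, -0.7, 1.3]
gripper_width: 0.0004
```

Request:
apply_moves(motion=[0,0,0,0,0,0,0,0,0,0,0,0,0,0,0,0,0,0,0,0,0,0,0,0,0,0,0,0,0,0,0,0,0,0,0])

```text
t: 27.55
ee_pos: [0.6443, 0.1274, 0.0916]
tool_rot: [179.9, 0.1, 159.4]
force: [0.6, -0.3, 0.2]
gripper_width: 0.0005
```

Request:
apply_moves(motion=[0,0,0,0,0,0.8,0,0,0,0,0,0,1.6,0,0,0,0,0,0,2.4,0,0,0,0,0,0,3.2,0,0,0,0,0,0,1.6,0])

```text
t: 28.05
ee_pos: [0.6441, 0.1274, 0.0897]
tool_rot: [179.9, 0.1, 159.4]
force: [0.3, -0.3, 0.4]
gripper_width: 0.0003
```

```bash
python3 trk.py 5
```

```text
28.05 ang 184.3 score 106.6 F [ 0.28 -0.29  0.41] z 0.0897
28.1 ang 190.5 score 104.5 F [ 0.87  0.43 -0.38] z 0.0901
28.15 ang 196.9 score 105.0 F [ 0.   -0.31 -0.09] z 0.0902
28.2 ang 202.9 score 99.8 F [-1.09 -0.09 -0.98] z 0.0902
28.25 ang 208.9 score 94.5 F [ 0.26  0.2  -0.72] z 0.0901
```

```bash
python3 -c "
from h import *
im=env.capture('scene')[180:250,320:400]; a=cv2.resize(im,None,fx=5,fy=5,interpolation=cv2.INTER_CUBIC)
w=cv2.resize(env.capture('wrist'),(400,300)); o=np.zeros((350,800,3),np.uint8); o[:350,:400]=a; o[:300,400:]=w; cv2.imwrite('pics/s8.png',o)
c=env.camera_info('wrist'); print(c['fx'],c['cx'],c['cy'],c['k1'],np.round(c['hand_eye'],3).tolist())"
```

```text
420.9210957878916 320.74477213584504 240.77241293194297 -0.035829548908671544 [[-0.001, -0.969, -0.246, 0.07], [1.0, -0.001, 0.0, -0.001], [-0.0, -0.246, 0.969, -0.185], [0.0, 0.0, 0.0, 1.0]]
```

View pics/s8.png

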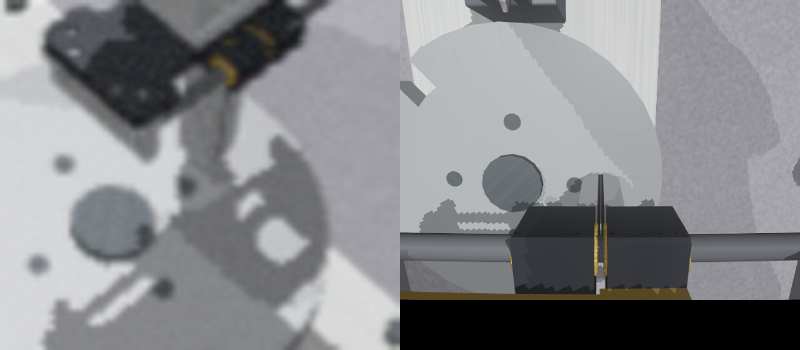

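Request:
apply_moves(motion=[0,0,0,0,0,0.7,0,0,0,0,0,0,1.3,0,0,0,0,0,0,1.3,0,0,0,0,0,0,1.3,0,0,0,0,0,0,1.3,0])

```text
t: 28.9
ee_pos: [0.6443, 0.1274, 0.0887]
tool_rot: [179.9, 0.1, 159.4]
force: [0.4, 0.6, -0.0]
gripper_width: 0.0006
```

Request:
apply_moves(motion=[0,0,0,0,0,0,0,0,0,0,0,0,0,0,0,0,0,0,0,0,0,0,0,0,0,0,0,0,0,0,0,0,0,0,0])

```text
t: 29.4
ee_pos: [0.6443, 0.1274, 0.0887]
tool_rot: [179.9, 0.1, 159.4]
force: [0.9, -0.5, -0.3]
gripper_width: 0.0006
```

Request:
apply_moves(motion=[0,0,0,0,0,0,0,0,0,0,0,0,0,0,0,0,0,0,0,0,0,0,0,0,0,0,0,0,0,0,0,0,0,0,0])

```text
t: 29.9
ee_pos: [0.6443, 0.1274, 0.0887]
tool_rot: [179.9, 0.1, 159.4]
force: [-0.5, 0.6, 0.4]
gripper_width: 0.0007
```

Request:
apply_moves(motion=[0,0,0,0,0,0,0,0,0,0,0,0,0,0,0,0,0,0,0,0,0,0,0,0,0,0,0,0,0,0,0,0,0,0,0])

```text
t: 30.4
ee_pos: [0.6443, 0.1274, 0.0887]
tool_rot: [179.9, 0.1, 159.4]
force: [-0.4, 0.6, 0.2]
gripper_width: 0.0006
```

Request:
apply_moves(motion=[0,0,0,0,0,0.8,0,0,0,0,0,0,1.6,0,0,0,0,0,0,2.4,0,0,0,0,0,0,3.2,0,0,0,0,0,0,1.6,0])

```text
t: 30.9
ee_pos: [0.6441, 0.1274, 0.0868]
tool_rot: [179.9, 0.1, 159.4]
force: [-1.1, -0.4, -0.3]
gripper_width: 0.0005
```

```bash
python3 trk.py 5
```

```text
30.9 ang 154.5 score 60.4 F [-1.11 -0.37 -0.3 ] z 0.0868
30.95 ang 153.9 score 46.9 F [0.33 0.09 0.41] z 0.0873
31.0 ang 153.1 score 45.8 F [-0.62  0.39 -0.42] z 0.0873
31.05 ang 172.7 score 48.9 F [-0.6   0.34  0.15] z 0.0873
31.1 ang 176.6 score 97.9 F [-0.42 -0.11  0.18] z 0.0872
```

```bash
python3 trk.py 3
```

```text
31.15 ang 180.2 score 107.4 F [ 0.23  0.63 -0.38] z 0.0871
31.2 ang 183.8 score 106.7 F [-0.09  0.47  0.38] z 0.0871
31.25 ang 187.4 score 104.8 F [ 0.23 -0.34  0.42] z 0.0871
```

Request:
apply_moves(motion=[0,0,0,0,0,2.5,0,0,0,0,0,0,3.0,0,0,0,0,0,0,3.0,0])

```text
t: 31.6
ee_pos: [0.6448, 0.1274, 0.0845]
tool_rot: [179.9, 0.1, 159.4]
force: [0.7, -1.1, 6.0]
gripper_width: 0.0005
```

```bash
python3 trk.py 4
```

```text
31.6 ang 197.0 score 102.2 F [ 0.66 -1.14  5.99] z 0.0845
31.65 ang 197.2 score 101.2 F [-1.18 -0.72  6.86] z 0.0846
31.7 ang 197.1 score 101.2 F [ 0.21 -0.43  6.82] z 0.0846
31.75 ang 197.2 score 100.8 F [-0.35 -0.62  8.14] z 0.0846
```

Request:
apply_moves(motion=[0,0,0,-2,-0.2,0.5,0,0,0,0,-6,-0.5,0.5,0,0,0,0,-11,-1.2,0.5,0,0,0,0,-15,-2,0.5,0,0,0,0,-16,-2.2,0.5,0])

```text
t: 32.3
ee_pos: [0.6601, 0.1194, 0.0847]
tool_rot: [179.8, 0.2, 159.4]
force: [-0.7, 0.6, 7.5]
gripper_width: 0.0004
```

```bash
python3 trk.py 4
```

```text
32.3 ang 181.9 score 108.7 F [-0.68  0.57  7.55] z 0.0847
32.35 ang 182.0 score 108.4 F [-0.41  0.87  6.77] z 0.0847
32.4 ang 182.2 score 107.6 F [-1.13  0.1   6.23] z 0.0847
32.45 ang 182.4 score 107.2 F [-0.97  0.63  6.46] z 0.0846
```

Request:
apply_moves(motion=[0,0,0,-1.3,-0.4,0.3,0,0,0,0,-2.5,-0.8,0.3,0,0,0,0,-2.5,-0.8,0.3,0,0,0,0,-2.5,-0.8,0.3,0,0,0,0,-2.5,-0.8,0.3,0])

```text
t: 33.0
ee_pos: [0.6621, 0.1181, 0.0848]
tool_rot: [179.8, 0.3, 159.4]
force: [-0.2, -0.2, 6.4]
gripper_width: 0.0003
```

Request:
apply_moves(motion=[0,0,0,0,0,-1,0,0,0,0,0,0,-3,0,0,0,0,0,0,-8,0,0,0,0,0,0,-20,0,0,0,0,0,0,-40,0])

```text
t: 33.5
ee_pos: [0.6614, 0.1179, 0.1249]
tool_rot: [179.9, 0.2, 159.4]
force: [0.6, 0.6, -0.0]
gripper_width: 0.0009
```

```bash
cat > w.py <<'E'
import sys
from h import *
from scipy.spatial.transform import Rotation as Ro
s=env.state(); im=env.capture('wrist'); cv2.imwrite(f'pics/{sys.argv[1]}.png',im)
c=env.camera_info('wrist'); H=np.array(c['hand_eye'])
def wp(X):
    R=Ro.from_euler('xyz',s['tool_rot'],degrees=True).as_matrix()
    p=H[:3,:3].T@(R.T@(np.array(X)-s['ee_pos'])-H[:3,3]); u=p[:2]/p[2]; u=u*(1+c['k1']*u@u)
    return np.array([c['fx']*u[0]+c['cx'],c['fy']*u[1]+c['cy']])
print(s['t'],s['ee_pos'],s['force'])
C=np.array([.621,.065]); cy,sy=np.cos(YAW),np.sin(YAW)
W=lambda x,y,z:np.array([C[0]+cy*x-sy*y,C[1]+sy*x+cy*y,z])
o=im.copy()
for n,L in dict(axis=(0,0,.096),slot=(-.105,0,.09),n1=(-.085,0,.09),grip=(-.16,0,.134)).items():
    p=wp(W(*L)); print(n,np.round(p,1)); cv2.circle(o,(int(p[0]),int(p[1])),3,(0,0,255),1)
cv2.imwrite(f'pics/{sys.argv[1]}_o.png',o)
E
python3 trk.py 4; python3 w.py w1
```

```text
33.5 ang 178.6 score 107.8 F [ 0.64  0.65 -0.03] z 0.1249
33.55 ang 178.4 score 108.1 F [1.57 0.84 4.41] z 0.1293
33.6 ang 178.4 score 107.3 F [0.34 0.63 0.23] z 0.1282
33.65 ang 178.3 score 107.9 F [-1.07 -0.24 -0.02] z 0.1267
33.7 [0.66217671 0.11811616 0.12560405] [ 0.3163816  -0.2568264  -0.28927011]
axis [199.1 233.8]
slot [187.5  18.6]
n1 [190.4  62.7]
grip [ 141.3 -177.2]
```

View pics/w1_o.png

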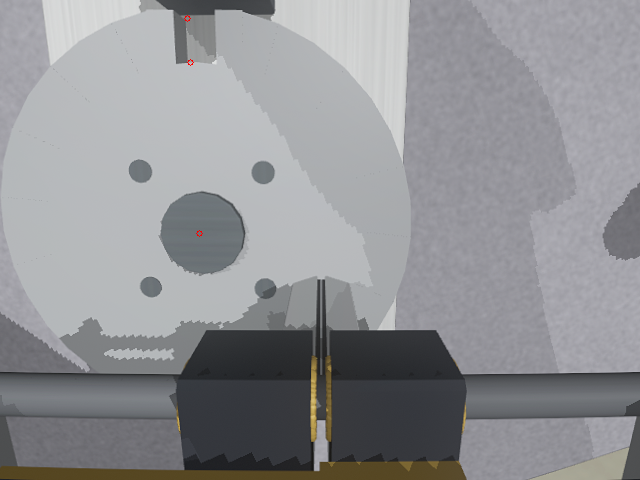

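The notch sits about 2.5 mm from the slot line with the finger off. Now to the bolt: rise, open and look from above the grip.

Request:
apply_moves(motion=[0,0,0,0,0,-40,0,0,0,0,20,-7,-75,0,0,0,0,60,-21,-75,0.8,0,0,0,100,-36,-75,0.8,0,0,0,140,-50,-75,0.8])

```text
t: 34.25
ee_pos: [0.5108, 0.1202, 0.1985]
tool_rot: [179.8, 0.2, 159.4]
force: [-0.2, 0.4, 0.7]
gripper_width: 0.0211
```

```bash
python3 trk.py 2; python3 w.py w2
```

```text
34.25 ang 178.2 score 111.2 F [-0.22  0.36  0.66] z 0.1985
34.3 ang 178.2 score 112.2 F [2.2  2.43 2.57] z 0.198
34.35 [0.50830509 0.12063126 0.19863995] [1.5127869  0.17991927 0.11353667]
axis [305.1 392.7]
slot [303.8 261.9]
n1 [304.1 287.7]
grip [300.2 195.5]
```

View pics/w2_o.png

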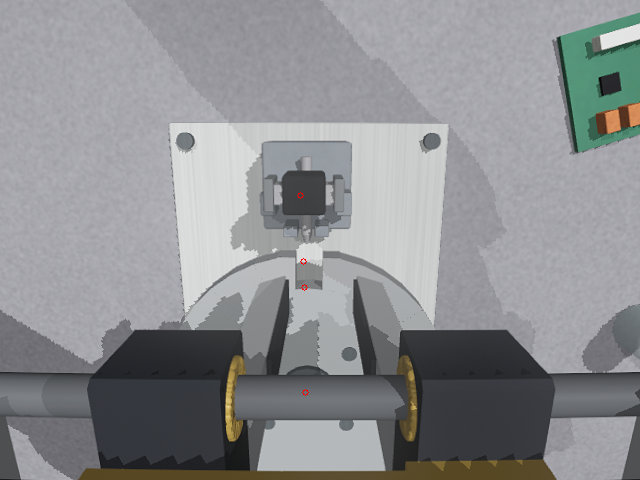

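Request:
apply_moves(motion=[0,0,0,18,-5,10,0.8,0,0,0,36,-10,25,0.8,0,0,0,36,-10,40,0.8,0,0,0,36,-10,45,0.8,0,0,0,36,-10,45,0.8])

```text
t: 34.9
ee_pos: [0.4743, 0.1239, 0.1534]
tool_rot: [179.8, 0.2, 159.4]
force: [0.1, 0.2, 0.2]
gripper_width: 0.073
```

```bash
python3 - <<'E'
from h import *
s=env.state(); print(s['t'],s['ee_pos'],s['force'],s['gripper_width'],s['tool_rot'])
E
python3 trk.py 1; python3 w.py w3
```

```text
34.9 [0.47426326 0.12385477 0.15340655] [0.10376624 0.21418517 0.24635796] 0.07303166138725851 [1.79839896e+02 1.76402783e-01 1.59443804e+02]
34.9 ang 179.7 score 126.5 F [0.1  0.21 0.25] z 0.1534
34.95 [0.47453994 0.12392911 0.15397271] [ 0.348708   -0.27092656  0.24152835]
axis [316.2 470.6]
slot [315.5 330.6]
n1 [315.7 358.2]
grip [314.3 271.6]
```

Request:
apply_moves(motion=[0,0,0,3,0,15,0.8,0,0,0,3.5,0,30,0.8,0,0,0,3.5,0,40,0.8,0,0,0,3.5,0,47,0.8,0,0,0,3.5,0,49,0.8])

```text
t: 35.5
ee_pos: [0.4717, 0.1252, 0.1049]
tool_rot: [179.8, 0.2, 159.4]
force: [-0.1, 0.6, -0.1]
gripper_width: 0.0754
```

```bash
python3 w.py w4; python3 - <<'E'
from h import *
env.capture('scene'); im=env.capture('scene')[130:250,250:380]
a=cv2.resize(im,None,fx=4,fy=4,interpolation=cv2.INTER_CUBIC)[:480,:400]
w=cv2.resize(cv2.imread('pics/w4_o.png'),(400,300)); o=np.zeros((480,800,3),np.uint8); o[:,:400]=a; o[:300,400:]=w; cv2.imwrite('pics/s9.png',o)
E
```

```text
35.5 [0.47171996 0.1252112  0.10492105] [-0.08583807  0.58649198 -0.13556903]
axis [315.4 537.9]
slot [314.4 377.4]
n1 [314.6 409.4]
grip [312.5 318. ]
```

View pics/s9.png

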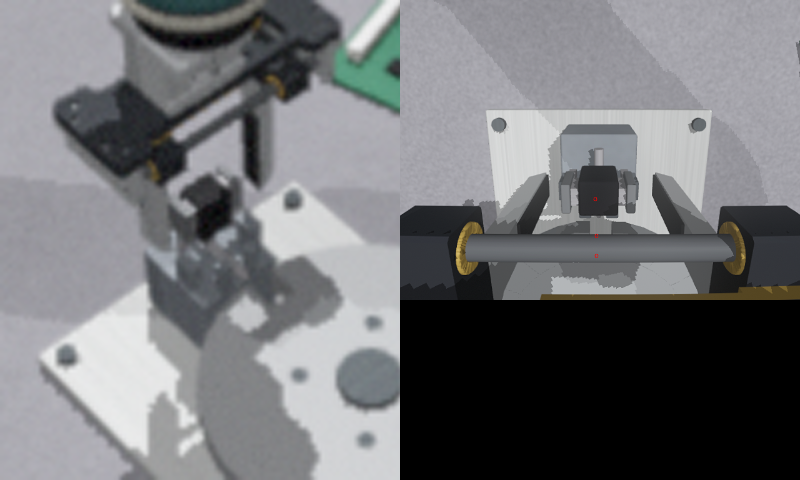

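Blades straddle the grip at the right height and are nearly centred, so I close with a small sideways correction.

Request:
apply_moves(motion=[0,0,0,0.5,-1.5,0,0.5,0,0,0,0.5,-1.5,0,0.3,0,0,0,0.5,-1.5,0,0.3,0,0,0,0.5,-1.5,0,0.3,0,0,0,0.5,-1.5,0,0.3], squeeze=25)

```text
t: 36.15
ee_pos: [0.471, 0.1242, 0.1058]
tool_rot: [179.8, 0.3, 159.4]
force: [-1.7, -0.8, 4.5]
gripper_width: 0.0386
```

Request:
apply_moves(motion=[0,0,0,0,0,0,0.3,0,0,0,0,0,0,0.3,0,0,0,0,0,0,0.3])

```text
t: 36.45
ee_pos: [0.4711, 0.1239, 0.1061]
tool_rot: [179.8, 0.3, 159.4]
force: [-2.0, -2.3, 7.2]
gripper_width: 0.0363
```

```bash
python3 trk.py 1; python3 -c "
from h import *
s=env.state(); print(s['t'],s['ee_pos'],s['force'],s['torque'],s['gripper_width'])"
```

```text
36.45 ang 179.2 score 126.1 F [-1.95 -2.25  7.2 ] z 0.1061
36.5 [0.47113118 0.12392856 0.10609436] [-0.83650894 -1.8295271   7.30134852] [-0.62580285  0.48822103  0.00139031] 0.03639886434202554
```

Request:
apply_moves(motion=[0,0,0,-3,0,0,0.3,0,0,0,-7,0,0,0.3,0,0,0,-12,0,0,0.3,0,0,0,-17,0,0,0.3,0,0,0,-20,0,0,0.3])

```text
t: 37.0
ee_pos: [0.4904, 0.1167, 0.1061]
tool_rot: [179.8, 0.3, 159.4]
force: [-1.7, -1.0, 3.4]
gripper_width: 0.0363
```

```bash
python3 -c "
from h import *
s=env.state(); print(s['t'],s['ee_pos'],s['force'],s['torque'],s['gripper_width'])"
```

```text
37.0 [0.49035744 0.1166526  0.10613506] [-1.70314673 -0.99984782  3.41002047] [-0.25556868  0.51453258 -0.05171448] 0.03631386702091958
```

Request:
apply_moves(motion=[0,0,0,-3,0,0,0.3,0,0,0,-5.5,0,0,0.3,0,0,0,-7,0,0,0.3,0,0,0,-8,0,0,0.3,0,0,0,-8,0,0,0.3])

```text
t: 37.5
ee_pos: [0.4958, 0.1146, 0.106]
tool_rot: [179.8, 0.0, 159.5]
force: [-17.5, 3.3, 16.5]
gripper_width: 0.0359
```

```bash
python3 -c "
from h import *
s=env.state(); print(s['t'],s['ee_pos'],s['force'],s['torque'],s['gripper_width'])"; python3 w.py w5
```

```text
37.5 [0.49584459 0.11458885 0.10596233] [-17.51278596   3.26785181  16.48096692] [ 0.84045538  4.25022785 -0.06461471] 0.035911861151159304
37.5 [0.49584459 0.11458885 0.10596233] [-17.51278596   3.26785181  16.48096692]
axis [317.6 502.2]
slot [317. 332.]
n1 [317.1 366.1]
grip [315.9 254.1]
```

Request:
apply_moves(motion=[0,0,0,-1,0,0,0.8,0,0,0,0,0,0,0.8,0,0,0,0,0,0,0.8,0,0,0,0,0,0,0.8,0,0,0,0,0,0,0.8])

```text
t: 38.05
ee_pos: [0.496, 0.1145, 0.106]
tool_rot: [179.8, 0.1, 159.5]
force: [-0.3, 0.1, -0.8]
gripper_width: 0.0726
```

Request:
apply_moves(motion=[0,0,0,0,0,-15,0.8,0,0,0,0,0,-40,0.8,0,0,0,20,0,-75,0.8,0,0,0,40,0,-95,0.8,0,0,0,40,0,-95,0.8])

```text
t: 38.55
ee_pos: [0.4582, 0.1296, 0.2035]
tool_rot: [179.6, 0.2, 159.5]
force: [0.0, -0.4, -0.0]
gripper_width: 0.0752
```

```bash
python3 trk.py 2; python3 w.py w6; python3 - <<'E'
from h import *
im=env.capture('scene')[150:270,260:400]
a=cv2.resize(im,(400,343),interpolation=cv2.INTER_CUBIC)
w=cv2.imread('pics/w6_o.png')[100:440,140:540]; o=np.zeros((343,800,3),np.uint8); o[:,:400]=a; o[:340,400:]=w; cv2.imwrite('pics/s10.png',o)
E
```

```text
38.55 ang 179.1 score 95.0 F [ 0.02 -0.37 -0.01] z 0.2035
38.6 ang 179.1 score 95.8 F [ 0.71 -0.1  -0.21] z 0.202
38.65 [0.45862697 0.12840137 0.201033  ] [-0.30265465 -0.9281056  -0.51678762]
axis [318.1 443.3]
slot [317.8 322.6]
n1 [317.9 346.2]
grip [317.4 272.7]
```

View pics/s10.png

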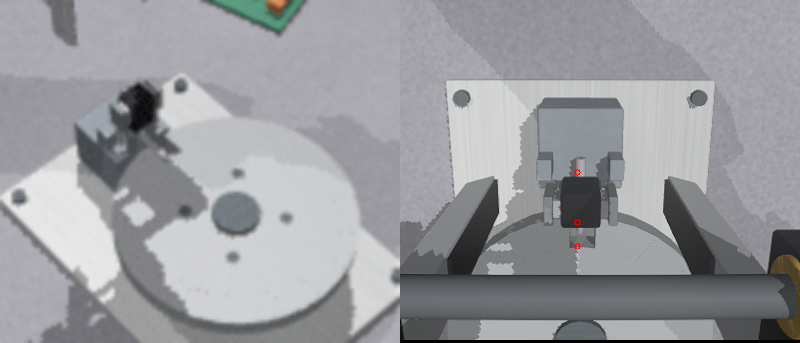

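```bash
sed -i "s/grip=(-.16,0,.134)/grip=(-.16,0,.134),home=(-.134,0,.134),r0=(-.146,0,.134),r1=(-.122,0,.134)/" w.py; python3 w.py w7; python3 - <<'E'
from h import *
g=cv2.cvtColor(cv2.imread('pics/w7.png'),cv2.COLOR_BGR2GRAY); c=g[250:345,312:328].mean(1); print(list(zip(range(250,345,3),np.round(c[::3]).astype(int))))
E
```

```text
38.75 [0.45853819 0.12791838 0.20012914] [-0.66654924 -0.3553591  -0.51344002]
axis [319.1 444.4]
slot [318.7 323.2]
n1 [318.8 346.9]
grip [318.4 273.2]
home [318.5 311.6]
r0 [318.4 294.1]
r1 [318.5 328.6]
[(250, np.int64(146)), (253, np.int64(146)), (256, np.int64(145)), (259, np.int64(126)), (262, np.int64(137)), (265, np.int64(138)), (268, np.int64(137)), (271, np.int64(137)), (274, np.int64(136)), (277, np.int64(88)), (280, np.int64(52)), (283, np.int64(52)), (286, np.int64(51)), (289, np.int64(52)), (292, np.int64(51)), (295, np.int64(55)), (298, np.int64(55)), (301, np.int64(55)), (304, np.int64(54)), (307, np.int64(53)), (310, np.int64(51)), (313, np.int64(51)), (316, np.int64(49)), (319, np.int64(48)), (322, np.int64(48)), (325, np.int64(47)), (328, np.int64(116)), (331, np.int64(132)), (334, np.int64(129)), (337, np.int64(113)), (340, np.int64(113)), (343, np.int64(109))]
```

```bash
python3 -c "
from plant import env
print(env.sign_off(), env.state()['t'])"
```

```text
the job is handed in; nothing more can be done
the job is handed in; nothing more can be done
```

The flywheel is stopped with its notch at the slot, the lock bolt is slid home and let go, and the job is handed in. The verdict isn't shown to me.

- **Stopping the wheel:** After one light fingertip touch, a second press of about 7 N stopped it about 31 mm past the slot. I dragged it back with the same fingertip, within the allowed hand's breadth, and lifted off. It then stood untouched for over two seconds. The scene camera put the notch 0.5 to 3 mm from the slot; the wrist camera put it 1.5 to 2.5 mm off.
- **Locking it:** I squeezed the grip to about 36 mm across and slid it 26.4 mm until it hit the end stop, at about 17 N. I then opened the fingers and lifted clear.
- **Last checks:** The grip's front edge was within about 1 mm of its fully-home position in the picture. The wheel was standing about 1° from the slot by the camera, and the force reading was within noise of zero. I never took the arm near the card, jar or screwdriver, but I didn't measure them again.

**Disagreement:** The fingertips touched the wheel about 28 mm lower than the stated 25 mm finger overhang implies. The wrist picture agreed with the contact, so I used the measured height for the grasp. Finding that height took most of the time, and I finished at about 39 s of the 69 s allowed.

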